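Set the slit stop of a transillumination stand and lock the stop wheel

ROBOT

A 6-joint arm with a two-finger parallel gripper is mounted at the origin on a cart in front of the work surface, level with it; the furniture and walls round the work are solid. World frame = base frame: x ahead of the robot, y to its left, z up, the work surface at z = 0. Lengths are in m, angles in rad, forces in N, time in s.
With the tool pointing down it reaches from about 0.325 to 0.9 m from the base axis. Payload 6.1 kg.
Tool frame: the origin (TCP) lies at the very end of the fingers, on their centre line; the grasp point (between the pads) lies 19 mm behind it; z points along the fingers, y is the line along which they close (so a half turn about z gives the same grasp; the last joint's range is limited). The gripper opens to 87 mm and grips with 3 to 60 N. Pads are 19 mm wide; open, the fingers measure 117 mm over their backs; the gripper's body (75 mm by 190 mm) begins 51 mm behind the grasp point.
Start: joints at [-1.389, 0.22, 1.526, -0, 1.395, -0.126], TCP at [0.189, -0.596, 0.223] pointing down, gripper open.
Joint ranges: [-2.98, 2.98], [-0.91, 2.08], [0.09, 2.57], [-1.24, 4.39], [0.2, 2.65], [-2.68, 2.68]. Speed limits (rad/s): [2.57, 2.57, 3.01, 3.14, 3.14, 3.14].

INTERFACE

Orientations are given as a unit quaternion [w, x, y, z].
In Python, from cell import robot, vision, order gives the robot as it stands.
- The arm moves only by the shell command python3 -m creep 'ROWS' [FORCE]. ROWS is JSON, one flat list of numbers, 7 for each row, row after row: the turn, a rotation vector about the tool's x, y, z in degrees, then the shift along the tool's x, y, z in cm, then the closure, from 0 (fully open) to 1 (shut). A call has 1 to 5 rows; each row is the pose to reach, as a shift and turn from the pose commanded when the call began, along the tool's axes at that moment; what a row does not reach only later rows make up. A row lasts 1/10 s, in which the tool goes at most 50 mm and 8.59 degrees, less where a joint would pass 70% of its speed; a pose out of reach is approached as far as the arm can. A call with a gripper value outside its range is refused whole. The fingers move at their own pace and stop on an object; FORCE is the grip in N (left out, the last holds). Time passes only in rows, so rows that repeat a pose let the fingers close. It gives the time, the measured TCP pose, the force, the opening and the grip force at its end, in the units of the state.
- robot.sense(): the state, without advancing time (a new reading comes with each control period).
- vision.read_camera(name): name is "scene" or "top" or "wrist"; returns the picture (400x640x3 uint8, red, green, blue); there is no depth.
- vision.camera_params(name): a dict with "fx", "fy", "cx", "cy" (pixels), "R" (3x3) and "t" (3): a world point X has camera coordinates R X + t. Camera axes: x right, y down, z forward; pixel columns grow to the right and rows downward; lengths in m; the calibration is good to about 2 mm. A picture is of the moment at which its call begins: read the wrist's pose just before it. camera_params takes no time and is no camera call; for the wrist camera it gives the pose at the moment of the call.
- order.finish_job(): hands the job in; it is judged then, once.
The state is a dict: "clock": time; "qpos": joint angles; "joint_vel": joint speeds; "joint_efforts": joint torques, N m; "tool_pos": TCP position; "tcp_rot": TCP orientation; "wrist_force": force on the tool from outside, world axes, zero at the start; "ft_torque": the same for the moment, N m; "grip_width": finger opening in m; "gripper_force": force on a finger pad.
Only numpy, scipy, OpenCV 4.12 (cv2) and the standard library are available. Lean on these libraries where they do the work, as an engineer would, in place of code of your own. Each camera call takes 0.05 s, during which the arm holds its last target. There are 200 camera calls.

TASK

Set the stand to its slit stop: crank the wheel round until the slit shows in the window of the hood, turn the T-bar in line with the slot of its collar so that the spring pin is set free, and then work the wheel gently by feel until the pin drops fully home and locks it there. Do not strain the wheel against the pin, and leave the things round the stand undisturbed.

Things in the scene. Friction and masses are not known exactly. Their poses are not given: they have to be found in the camera images.
- stand: transillumination stand, fixed on the table: round white lamp base, 200 mm wide, 24 mm high, under a stop wheel. Origin: centre of its underside, on the wheel's axis; z up, x to the window, y to the lock. A grey hood (top at 44 mm, 97 mm radius) covers the wheel from -115 to +115 degrees about x; the rest of the wheel lies open in front.
- hub (a point): the wheel's vertical axis at the height of the top of the crank knob, 114 mm above the table
- port (a point): centre of the square window (33 mm wide, rounded corners, dark bezel) in the hood, 43 mm from the wheel's axis, at the hood's top, 44 mm above the table
- slit (a point): centre of the slit stop, the wheel's only long opening (27 x 7.6 mm, lying radially), on the wheel's top face 34 mm above the table, 43 mm from the axis. The other five openings, 60 degrees apart, are round holes of 8 to 24 mm. It belongs under port.
- wheel: horizontal aluminium stop wheel with hub and crank; turns endlessly either way about the stand's axis and stays where it is left (2 to 3 N at the crank knob; about 6 N with the pin riding on its ring). Origin as the stand's; its x axis points to the slit, and its yaw equals the stand's when the slit is in the middle of the window.
- crank_grip (a point): the upright black crank knob, a freely spinning round grip 14 mm across, standing 86.5 to 114 mm above the table on an arm whose top is 86 mm high; this point is on its axis 106.5 mm above the table. It circles 43 mm from the hub, straight across the hub from the slit, above hood and lock.
- tbar (a point): centre of the lock's black T-bar, 9 mm thick, 34 mm long, 17 mm high, on the lock's axis, 74 mm from the wheel's axis on the stand's +y side; this point is 66.5 mm above the table while parked. The bar then lies across two steel cheeks (tops 58 mm above the table) with a 13 mm slot between them that runs along the stand's x axis.
- lock_turn (a joint): angle of the T-bar, positive anticlockwise from above; 0: square across the slot (long axis along the stand's y axis); at +1.571 or -1.571 it is in line with the slot and falls into it when let go, within about 0.12 rad. Stops at 1.75 either way.
- lock_depth (a joint): how far the spring pin and its T-bar have sunk, m: 0 parked on the cheeks, 0.0025 riding on the index ring beside a hole, 0.009 fully home in a hole. A spring of about 3 N drives it down. In a hole it has 0.75 mm of play to each side; the wheel is then blocked and the crank feels solid (18 N at the pin are about 31 N at the crank knob).
- lock_pin: lock pin (8 mm steel, flat end, under the hood) with its T-bar; origin on the lock's axis, at table height while parked. It drops into one of six 9.5 mm holes of the index ring round the wheel (74 mm radius, half-way between the stops). The ring is set by hand: the pin drops in up to 7 degrees either side of the slit's exact middle, to be felt for. Over 18 N between pin and wheel strains it.
- petri_0: bystander: petri dish, 61 mm across, 14 mm high
- petri_1: bystander: petri dish, 61 mm across, 14 mm high, beside the stand
- dropper_1: bystander: dropper bottle, 28 mm across, 84 mm high, beside the stand
- dropper_2: bystander: dropper bottle, 28 mm across, 84 mm high, left of the microscope
- forceps: bystander: steel forceps, 121 mm long, lying left of the stand
- timer: bystander: white digital timer, 58 x 66 x 19 mm
- wash_bottle: bystander: wash bottle, 164 mm high
- jar_red: bystander: staining jar, 51 mm across, 80 mm high
- jar_violet: bystander: staining jar, 51 mm across, 80 mm high

How it is judged:
On the way, in this order (a step that is already met when the one before it is completed fails the run):
1. the slit shows in the window (horizontal distance between slit and port below 0.012 m), for 0.05 s.
2. the pin has dropped home with the slit in the window (value of joint lock_depth above 0.0075 m and horizontal distance between slit and port below 0.0075 m), for 0.2 s.
At the end, for the whole second after the job is handed in: The lock pin is fully home (sunk by more than 7.5 mm of its 9 mm) with the slit in the window (its centre within 7.5 mm of the window's centre), the wheel at rest (all of step 2 and angular speed of wheel below 0.05 rad/s); the robot touches nothing.
It fails at once if the wheel is strained against the pin with more than 18 N (contact force between lock_pin and wheel above 18 N).
It fails at once if a bystander is moved by more than 20 mm (distance of any of petri_0, petri_1, dropper_1, dropper_2, forceps, timer, wash_bottle, jar_red, jar_violet from where it was at the start of the episode above 0.02 m).
It also fails if it takes over 64 s, if anything falls off the work surface, if the arm or the gripper's body presses on something with over 40 N, if the wrist force passes 120 N, or if a joint passes its speed limit or range.

## Working session

There is one attempt and no reset: what is moved stays moved. The work goes in short steps, Python scripts to look and compute and a shell command to move; the robot and the scene stay as the last step left them, time stands still between calls to the robot, and variables do not carry over. Pictures are saved under pics/ and viewed, at most 10 in all, crops included, and the job is handed in when it is done.

```bash
mkdir -p pics; ls; python3 - <<'E'
from cell import robot, vision
import cv2,numpy as np
print(robot.sense())
for n in("top","scene"):
    p=vision.camera_params(n);print(n,p)
    im=vision.read_camera(n);cv2.imwrite(f"pics/{n}0.png",im[:,:,::-1])
E
```

```text
pics
{'clock': 0.0, 'qpos': array([-1.38909584e+00,  2.21258467e-01,  1.52760906e+00, -1.94530593e-05,
        1.39466660e+00, -1.26098924e-01]), 'joint_vel': array([-0.00030302,  0.00026055,  0.00070966, -0.00034412,  0.00058603,
       -0.0003199 ]), 'joint_efforts': array([-1.08041892e-03, -4.94620407e+01, -3.87376928e+01,  6.98508276e-02,
        5.72536897e-02, -1.42768163e-04]), 'tool_pos': array([ 0.18923045, -0.59502206,  0.22141829]), 'tcp_rot': array([-9.70092686e-04,  9.88180068e-01,  1.53294521e-01, -3.65543774e-05]), 'wrist_force': array([ 0.28434281, -1.18352696,  0.64401646]), 'ft_torque': array([-0.00551375, -0.0076573 , -0.03314487]), 'gripper_force': 0.0, 'grip_width': 0.08682799485963043}
top {'fx': 464.1151481786212, 'fy': 464.1151481786212, 'cx': 313.1356274474727, 'cy': 198.33827220570552, 'R': array([[-6.48506617e-03, -9.99978658e-01,  7.91572389e-04],
       [-9.73512972e-01,  6.13251343e-03, -2.28549525e-01],
       [ 2.28539793e-01, -2.25276478e-03, -9.73531966e-01]]), 't': array([-0.01065398,  0.61028605,  1.53224406])}
scene {'fx': 506.3239745136874, 'fy': 506.3239745136874, 'cx': 317.62717130603505, 'cy': 197.9478124394049, 'R': array([[-0.73910438, -0.67320555, -0.02278184],
       [-0.35756558,  0.42078082, -0.83372079],
       [ 0.57085162, -0.60806068, -0.55171608]]), 't': array([0.43156531, 0.28201664, 1.14700061])}
```

View pics/top0.png

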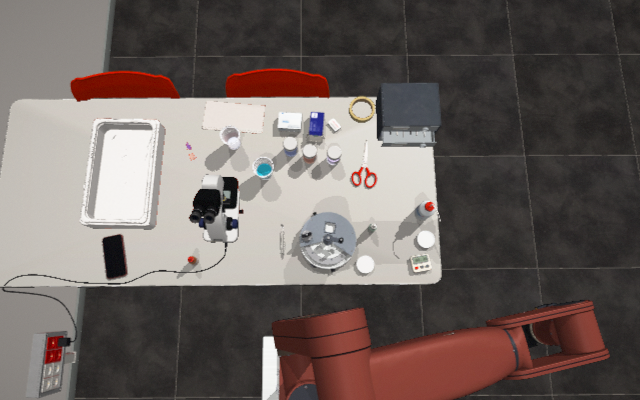

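View pics/scene0.png

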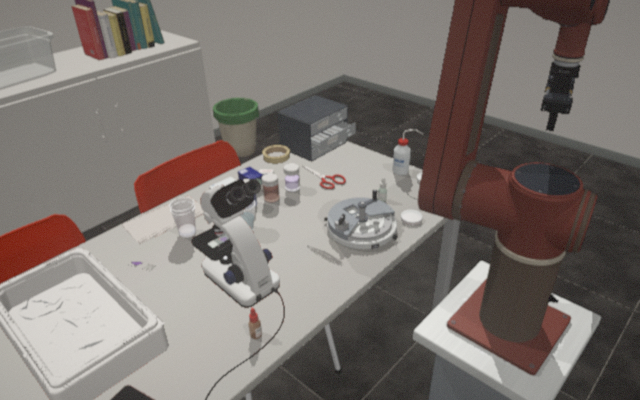

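The top view shows the stand at about (328,240), a petri dish at (365,265), a dropper at (373,228) and the forceps at (282,240). I'll zoom in on the stand.

```bash
cat > h.py <<'E'
import numpy as np
from cell import robot, vision
def pix2w(n,u,v,z,p=None):
    p=p or vision.camera_params(n)
    R=np.array(p['R']);t=np.array(p['t']);c=-R.T@t
    d=R.T@np.array([(u-p['cx'])/p['fx'],(v-p['cy'])/p['fy'],1])
    return c+d*(z-c[2])/d[2]
def w2pix(n,X,p=None):
    p=p or vision.camera_params(n)
    q=np.array(p['R'])@np.array(X)+p['t'];return np.array([p['fx']*q[0]/q[2]+p['cx'],p['fy']*q[1]/q[2]+p['cy']])
E
python3 - <<'E'
from h import *
import cv2
a=cv2.imread("pics/top0.png")[205:280,265:390]
b=cv2.imread("pics/scene0.png")[170:260,310:430]
a=cv2.resize(a,(800,480),interpolation=cv2.INTER_CUBIC)
cv2.imwrite("pics/c1.png",a)
print(pix2w("top",328,240,.03),pix2w("top",365,265,.014),pix2w("top",373,228,.04))
E
```

```text
[ 0.47090668 -0.06527531  0.03      ] [ 0.38527846 -0.1927373   0.014     ] [ 0.51037923 -0.22166169  0.04      ]
```

View pics/c1.png

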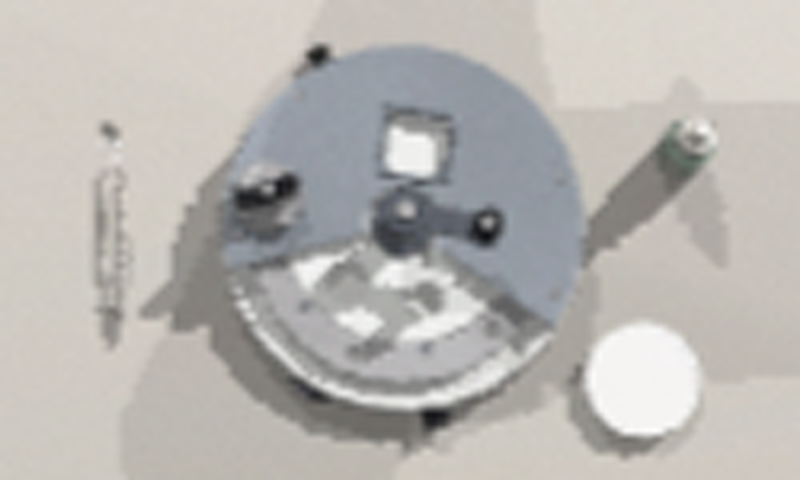

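The crop (6.4x) shows the window at (415,147), the knob at (487,225), the T-bar at (268,187) on the left, the open wheel in front and the hood centre near (404,228).

```bash
python3 - <<'E'
from h import *
f=lambda u,v,z:pix2w("top",265+u/6.4-.4,205+v/6.4-.4,z)
port=f(415,147,.044);knob=f(487,225,.114);tb=f(268,187,.075);c=f(404,228,.044)
print(port,knob,tb,c)
# fit yaw & center
from scipy.optimize import least_squares
r=lambda p:np.r_[p[:2]+.043*np.array([np.cos(p[2]),np.sin(p[2])])-port[:2],p[:2]+.074*np.array([-np.sin(p[2]),np.cos(p[2])])-tb[:2],p[:2]-c[:2],p[:2]+.043*np.array([np.cos(p[3]),np.sin(p[3])])-knob[:2]]
s=least_squares(r,[.47,-.06,0,-1.5]);print(s.x,np.degrees(s.x[2:]),s.fun)
from scipy.spatial.transform import Rotation as R
q=robot.sense()['tcp_rot'];print(R.from_quat(q,scalar_first=True).as_matrix())
p=vision.camera_params("wrist");print(p, -p['R'].T@p['t'])
E
```

```text
[ 0.51217754 -0.07039573  0.044     ] [ 0.4595366  -0.10418735  0.114     ] [0.48602761 0.00878921 0.075     ] [ 0.46814905 -0.06384352  0.044     ]
[ 0.46957915 -0.06276367 -0.21353758 -1.80864009] [ -12.23480213 -103.6274437 ] [-5.75033596e-04 -1.48043675e-03 -7.66489700e-04  7.66384074e-04
  1.43009765e-03  1.07984975e-03 -8.85741384e-05 -3.65795671e-04]
[[ 9.52993452e-01  3.02990728e-01 -3.14134797e-04]
 [ 3.02990809e-01 -9.52991917e-01  1.72528647e-03]
 [ 2.23377882e-04 -1.73936667e-03 -9.99998462e-01]]
{'fx': 280.38678386195915, 'fy': 280.38678386195915, 'cx': 321.156346289797, 'cy': 201.30592560079137, 'R': array([[ 0.30251529, -0.95313871, -0.00333265],
       [-0.91919438, -0.29266306,  0.26349577],
       [-0.25212336, -0.07664814, -0.96465479]]), 't': array([-0.62221776, -0.03244558,  0.39022713])} [ 0.25679197 -0.57264527  0.38291011]
```

```bash
cat >> h.py <<'E'
from scipy.spatial.transform import Rotation as Ro
C=np.array([.4696,-.0628]);YAW=np.radians(-12.2)
def togo(pos,yawdeg):
    """print turn (deg) and shift (cm) in tool axes to reach pos, tool down with x axis at yaw"""
    s=robot.sense();T=Ro.from_quat(s['tcp_rot'],scalar_first=True)
    G=Ro.from_euler('z',yawdeg,degrees=True)*Ro.from_euler('x',180,degrees=True)
    print('turn',np.round((T.inv()*G).as_rotvec(degrees=True),2),'shift',np.round(T.inv().apply(np.array(pos)-s['tool_pos'])*100,2),
      't',round(float(s['clock']),2),'F',np.round(s['wrist_force'],1),'w',round(float(s['grip_width']),4),'gf',round(float(s['gripper_force']),1))
def circ(ang,z=.0,r=.043):
    a=np.radians(ang);return np.array([C[0]+r*np.cos(a),C[1]+r*np.sin(a),z])
E
python3 -m creep '[0,0,-60.2,40.6,-38.6,2,0.6, 0,0,-60.2,40.6,-38.6,2,0.6, 0,0,-60.2,40.6,-38.6,2,0.6, 0,0,-60.2,40.6,-38.6,2,0.6, 0,0,-60.2,40.6,-38.6,2,0.6]'
python3 -c "
from h import *
togo([.4596,-.104,.2],77.8)"
```

```text
clock: 0.6
tool_pos: [0.3101, -0.3747, 0.2131]
tcp_rot: [-0.0, 0.862, 0.507, 0.0]
wrist_force: [1.0, -0.4, 0.1]
grip_width: 0.0547
gripper_force: 0.0
turn [ -0.02  -0.03 -16.87] shift [30.92 -0.09  1.32] t 0.6 F [ 1.  -0.4  0.1] w 0.0547 gf 0.0
```

```bash

python3 -m creep '[0,0,-16.9,15,0,0.6,0.6, 0,0,-16.9,15,0,0.6,0.6, 0,0,-16.9,15,0,0.6,0.6, 0,0,-16.9,15,0,0.6,0.6]' >/dev/null
python3 -c "
from h import *
togo([.4596,-.104,.2],77.8)"
```

```text
turn [-0.02 -0.15  0.1 ] shift [14.93  4.41  0.74] t 1.0 F [-0.3 -0.2  0.3] w 0.0353 gf 0.0
```

```bash

python3 -m creep '[0,0,0,14.9,4.4,0.7,0.6, 0,0,0,14.9,4.4,0.7,0.6, 0,0,0,14.9,4.4,0.7,0.6, 0,0,0,14.9,4.4,0.7,0.6, 0,0,0,14.9,4.4,0.7,0.6]' >/dev/null
python3 - <<'E'
from h import *
import cv2
togo([.4596,-.104,.2],77.8)
p=vision.camera_params("wrist");im=vision.read_camera("wrist")
cv2.imwrite("pics/w1.png",im[:,:,::-1])
import pickle;pickle.dump(p,open("w1.pkl","wb"))
print(w2pix("wrist",[.4596,-.104,.114],p))
E
```

```text
turn [-0.06  0.02 -0.13] shift [ 0.55 -0.02  0.02] t 1.5 F [ 0.9 -0.3  0.3] w 0.0351 gf 0.0
[322.76425434 201.07316434]
```

View pics/w1.png

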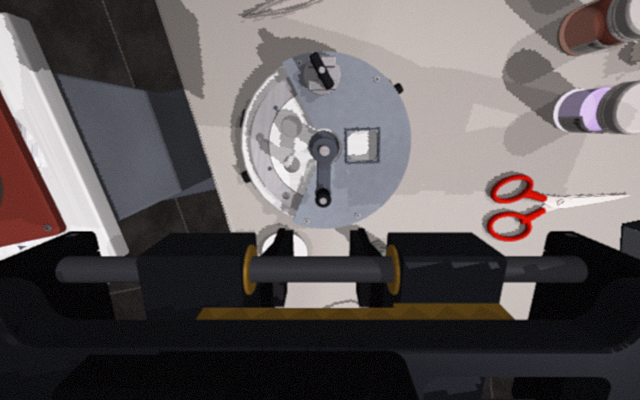

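The wrist view shows the knob at (323,195), the hub at (324,148), the window at (362,146) and the T-bar at (321,72), which lies skewed. I'll zoom in on the stand.

```bash
python3 - <<'E'
import cv2
a=cv2.imread("pics/w1.png")[40:230,235:420]
cv2.imwrite("pics/w1c.png",cv2.resize(a,None,fx=3.1,fy=3.1,interpolation=cv2.INTER_CUBIC))
E
```

```text
(no output)
```

View pics/w1c.png

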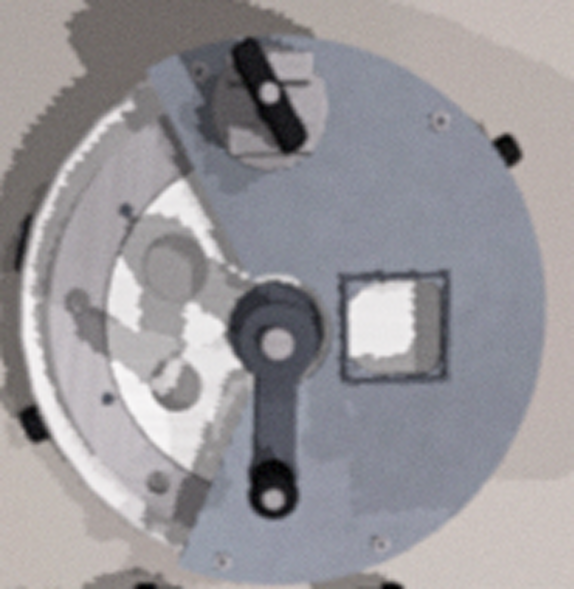

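```bash
python3 - <<'E'
from h import *
import pickle
from scipy.optimize import least_squares
P=pickle.load(open("w1.pkl","rb"))
f=lambda u,v,z:pix2w("wrist",235+u/3.1-.34,40+v/3.1-.34,z,P)
port=f(394,327,.044);knob=f(273,497,.114);tb=f(269,93,.075);c=f(277,344,.09);e1=f(243,48,.075);e2=f(297,145,.075)
hood=np.array([f(u,v,.044) for u,v in[(545,310),(512,190),(440,85),(490,470),(350,575)]])
print(port,knob,tb,c)
r=lambda p:np.r_[p[:2]+.043*np.array([np.cos(p[2]),np.sin(p[2])])-port[:2],p[:2]+.074*np.array([-np.sin(p[2]),np.cos(p[2])])-tb[:2],p[:2]+.043*np.array([np.cos(p[3]),np.sin(p[3])])-knob[:2]]
s=least_squares(r,[.47,-.06,0,-1.5]);print(s.x,np.degrees(s.x[2:]),s.fun)
print(np.hypot(*(hood[:,:2]-s.x[:2]).T))
d=e1-e2;print("bar",np.degrees(np.arctan2(d[1],d[0])),np.hypot(*d[:2]),(e1+e2)/2)
for a,b in(((342,274),(447,274)),((342,380),(447,380)),((229,83),(310,83)),((240,153),(308,153))):
    d=f(*b,.044)-f(*a,.044);print(np.degrees(np.arctan2(d[1],d[0])))
E
```

```text
[ 0.51194821 -0.06889815  0.044     ] [ 0.45978398 -0.10298305  0.114     ] [0.48346468 0.01082808 0.075     ] [ 0.47011011 -0.06178602  0.09      ]
[ 0.46981223 -0.06137172 -0.18432597 -1.80728317] [ -10.56110036 -103.54969821] [ 1.35602811e-04 -3.54782615e-04 -8.94338218e-05  5.46640489e-04
 -4.61693278e-05 -1.91856607e-04]
[0.09675759 0.09480076 0.09824171 0.09552374 0.09732816]
bar 108.85014253025219 0.03163661017608387 [0.48362126 0.00960899 0.075     ]
-12.354288142449846
-12.346052731007722
-12.367905325412856
-12.363085494872209
```

```bash
sed -i 's/^C=.*/C=np.array([.4698,-.0617]);YAW=np.radians(-11.4)/' h.py
python3 -c "
from h import *
togo([.4598,-.103,.0905],77.8)"
```

```text
turn [-0.05  0.04 -0.23] shift [ 0.77  0.   10.98] t 1.55 F [ 0.  -0.  -0.2] w 0.0345 gf 0.0
```

```bash

python3 -m creep '[0,0,0,0.7,0,4,0.6, 0,0,0,0.7,0,8,0.6, 0,0,0,0.7,0,10.4,0.6, 0,0,0,0.7,0,11,0.6, 0,0,0,0.7,0,11,0.6]' 
python3 -c "
from h import *
togo([.4598,-.103,.0905],77.8)"
python3 -m creep '[0,0,0,0,0,0,0.9, 0,0,0,0,0,0,1, 0,0,0,0,0,0,1, 0,0,0,0,0,0,1, 0,0,0,0,0,0,1]' 10
python3 -c "
from h import *
togo(circ(-103.5,.0905),77.8)"
```

```text
clock: 2.05
tool_pos: [0.4591, -0.1045, 0.0901]
tcp_rot: [-0.001, 0.781, 0.625, -0.001]
wrist_force: [-0.8, 0.3, 0.1]
grip_width: 0.0349
gripper_force: 0.0
turn [-0.11 -0.   -0.43] shift [ 0.16  0.04 -0.04] t 2.05 F [-0.8  0.3  0.1] w 0.0349 gf 0.0
clock: 2.55
tool_pos: [0.461, -0.1036, 0.0918]
tcp_rot: [0.001, 0.78, 0.626, 0.0]
wrist_force: [-1.3, -0.3, 5.8]
grip_width: 0.0136
gripper_force: 10.0
turn [ 0.13  0.04 -0.28] shift [-0.01 -0.12  0.13] t 2.55 F [-1.3 -0.3  5.8] w 0.0136 gf 10.0
```

```bash
cat >> h.py <<'E'
def way(a0,angs):
    "shifts (cm, tool axes) of the knob from angle a0 to each of angs"
    T=Ro.from_quat(robot.sense()['tcp_rot'],scalar_first=True)
    for a in angs: print(round(a,1),np.round(T.inv().apply(circ(a)-circ(a0))*100,2)[:2])
E
python3 -c "
from h import *
way(-102.5,[-108,-113.5,-119,-124.5,-130]);way(-130,[-135.5,-141,-146.5,-152,-157.5]);way(-157.5,[-163,-168,-173,-177,-181])"
```

```text
-108 [ 0.02 -0.41]
-113.5 [ 0.08 -0.82]
-119 [ 0.18 -1.22]
-124.5 [ 0.31 -1.61]
-130 [ 0.49 -1.99]
-135.5 [ 0.21 -0.36]
-141 [ 0.45 -0.69]
-146.5 [ 0.72 -1.  ]
-152 [ 1.02 -1.28]
-157.5 [ 1.35 -1.54]
-163 [ 0.35 -0.22]
-168 [ 0.68 -0.39]
-173 [ 1.03 -0.53]
-177 [ 1.32 -0.62]
-181 [ 1.61 -0.69]
```

```bash

python3 -m creep '[0,0,0,0.02,-0.41,-0.1,1, 0,0,0,0.08,-0.82,-0.1,1, 0,0,0,0.18,-1.22,-0.1,1, 0,0,0,0.31,-1.61,-0.1,1, 0,0,0,0.49,-1.99,-0.1,1]' 15
python3 -c "
from h import *
togo(circ(-130,.0915),77.8)"
```

```text
clock: 3.05
tool_pos: [0.4422, -0.0935, 0.0919]
tcp_rot: [0.0, 0.78, 0.626, 0.001]
wrist_force: [6.2, 2.9, -0.1]
grip_width: 0.0136
gripper_force: 15.0
turn [ 0.1  -0.06 -0.3 ] shift [-0.11  0.02  0.04] t 3.05 F [ 6.2  2.9 -0.1] w 0.0136 gf 15.0
```

```bash

python3 -m creep '[0,0,0,0.16,-0.36,0,1, 0,0,0,0.40,-0.67,0,1, 0,0,0,0.68,-0.96,0,1, 0,0,0,0.98,-1.24,0,1, 0,0,0,1.32,-1.5,0,1]'
python3 -m creep '[0,0,0,0.35,-0.22,0,1, 0,0,0,0.68,-0.39,0,1, 0,0,0,1.03,-0.53,0,1, 0,0,0,1.32,-0.62,0,1, 0,0,0,1.32,-0.62,0,1]'
python3 -c "
from h import *
togo(circ(-177,.0915),77.8)
d=robot.sense()['tool_pos'][:2]-C;print(np.degrees(np.arctan2(d[1],d[0])),np.hypot(*d))"
```

```text
clock: 3.55
tool_pos: [0.4313, -0.0776, 0.0919]
tcp_rot: [0.001, 0.78, 0.626, 0.002]
wrist_force: [10.3, 0.0, -5.3]
grip_width: 0.0139
gripper_force: 15.0
clock: 4.05
tool_pos: [0.4284, -0.0636, 0.0919]
tcp_rot: [0.002, 0.78, 0.626, 0.002]
wrist_force: [10.6, 0.0, -5.6]
grip_width: 0.014
gripper_force: 15.0
turn [ 0.28 -0.03 -0.29] shift [-0.07 -0.15  0.04] t 4.05 F [10.6  0.  -5.6] w 0.014 gf 15.0
-177.38876258791134 0.0414145943329529
```

```bash
python3 -c "
from h import *
from scipy.optimize import least_squares
p=np.array([[.461,-.1036],[.4422,-.0935],[.4313,-.0776],[.4284,-.0636]])
s=least_squares(lambda c:np.hypot(*(p-c).T)-.043,C);print(s.x,s.fun)
d=p-s.x;print(np.degrees(np.arctan2(d[:,1],d[:,0])))
p=vision.camera_params('wrist');im=vision.read_camera('wrist')
import cv2,pickle;cv2.imwrite('pics/w2.png',cv2.resize(im[:,:,::-1],(800,500)));pickle.dump(p,open('w2.pkl','wb'))
"
```

```text
[ 0.47134427 -0.06187493] [-1.18022410e-05  6.20335011e-06  2.11762573e-05 -2.10918175e-05]
[-103.92375978 -132.66230776 -158.5604612  -177.69967258]
```

View pics/w2.png

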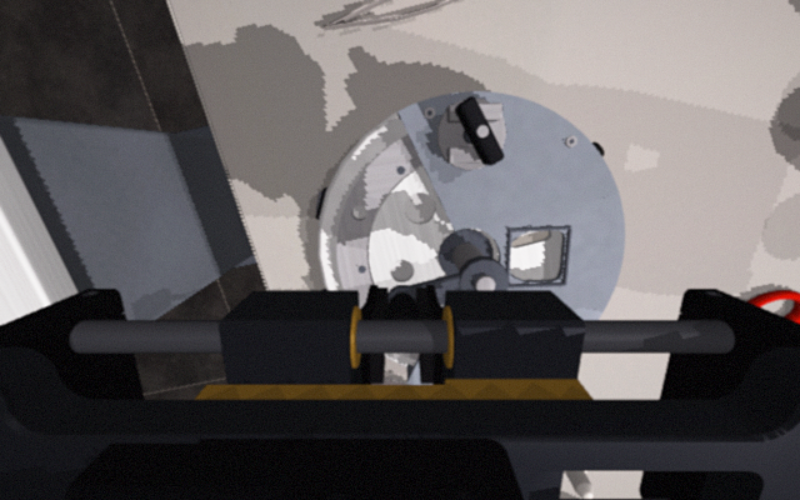

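The window is at (540,254) with the slit showing off-centre towards +y, and the T-bar is at (481,130), still skewed. The knob path gives an axis at (0.4713,-0.0619), so I'll turn about 4° more and let go.

```bash
sed -i 's/^C=.*/C=np.array([.4713,-.0619]);YAW=np.radians(-11.6)/' h.py
python3 -m creep '[0,0,0,0.15,0.06,0,1, 0,0,0,0.29,0.12,0,1, 0,0,0,0.29,0.12,0,1]' 
python3 -m creep '[0,0,0,0,0,0,0.6, 0,0,0,0,0,0,0.6, 0,0,0,0,0,0,0.6, 0,0,0,0,0,-4,0.6, 0,0,0,0,0,-8,0.6]'
python3 -c "
from h import *
d=np.array([.4835,.0105,.16]);print(d[:2]-C, np.hypot(*(d[:2]-C)))
togo(np.r_[C+.074*np.array([-np.sin(YAW),np.cos(YAW)]),.16],108.85)"
```

```text
clock: 4.4
tool_pos: [0.4285, -0.0614, 0.0918]
tcp_rot: [0.0, 0.78, 0.626, -0.0]
wrist_force: [2.6, -2.9, 1.5]
grip_width: 0.014
gripper_force: 15.0
clock: 4.9
tool_pos: [0.4265, -0.0605, 0.1708]
tcp_rot: [-0.002, 0.78, 0.626, -0.001]
wrist_force: [0.8, -0.5, 0.8]
grip_width: 0.0341
gripper_force: 0.0
[0.0122 0.0724] 0.0734207055264385
turn [ -0.29  -0.12 -31.35] shift [8.23 4.29 1.06] t 4.9 F [ 0.8 -0.5  0.8] w 0.0341 gf 0.0
```

```bash

python3 -m creep '[0,0,-31.3,8.2,4.3,1,0.6, 0,0,-31.3,8.2,4.3,1,0.6, 0,0,-31.3,8.2,4.3,1,0.6, 0,0,-31.3,8.2,4.3,1,0.6, 0,0,-31.3,8.2,4.3,1,0.6]' >/dev/null
python3 - <<'E'
from h import *
import cv2,pickle
togo([.4862,.0106,.062],108.85)
p=vision.camera_params('wrist');im=vision.read_camera('wrist')
x=np.array([.4862,.0106,.075]);c=w2pix('',x,p);print(c,w2pix('',np.r_[C,.044],p))
cv2.imwrite('pics/w3.png',cv2.resize(im[:,:,::-1],(800,500)));pickle.dump(p,open('w3.pkl','wb'))
E
```

```text
turn [-0.1  -0.05  0.05] shift [ 0.09 -0.1   9.89] t 5.4 F [-0.7  0.1  0.3] w 0.0348 gf 0.0
[320.95463069 206.74316405] [286.41680716 255.13456464]
```

View pics/w3.png

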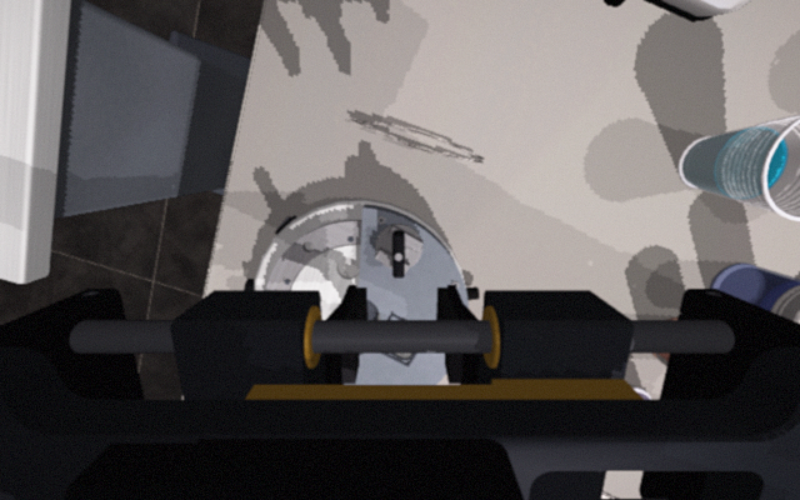

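The T-bar is at (399,257), upright between the fingers and within about 1.5 mm of the prediction. I'll go down and grip it.

```bash

python3 -m creep '[0,0,0,0.1,-0.15,5,0.6, 0,0,0,0.1,-0.15,8.5,0.6, 0,0,0,0.1,-0.15,9.7,0.6, 0,0,0,0.1,-0.15,9.8,0.6, 0,0,0,0.1,-0.15,9.8,0.6]' 
python3 -m creep '[0,0,0,0,0,0,0.9, 0,0,0,0,0,0,1, 0,0,0,0,0,0,1, 0,0,0,0,0,0,1, 0,0,0,0,0,0,1]' 10
python3 -c "
from h import *
togo([.4862,.0106,.062],168.6)"
```

```text
clock: 5.95
tool_pos: [0.4874, 0.0097, 0.0649]
tcp_rot: [0.001, 0.583, 0.813, 0.0]
wrist_force: [0.6, 0.3, 0.9]
grip_width: 0.0349
gripper_force: 0.0
clock: 6.45
tool_pos: [0.4855, 0.0095, 0.0641]
tcp_rot: [-0.001, 0.582, 0.813, -0.001]
wrist_force: [-6.8, -2.8, 7.7]
grip_width: 0.0087
gripper_force: 10.0
turn [ -0.15  -0.07 -59.77] shift [0.08 0.1  0.21] t 6.45 F [-6.8 -2.8  7.7] w 0.0087 gf 10.0
```

```bash

python3 -m creep '[0,0,-8,0,-0.1,-0.1,1, 0,0,-16,0,-0.1,-0.1,1, 0,0,-24,0,-0.1,-0.1,1, 0,0,-32,0,-0.1,-0.1,1, 0,0,-40,0,-0.1,-0.1,1]' 20
python3 -m creep '[0,0,-8,0,0,0,1, 0,0,-16,0,0,0,1, 0,0,-19.7,0,0,0,1, 0,0,-19.7,0,0,0,1, 0,0,-19.7,0,0,0,1]'
python3 -c "
from h import *
togo([.4862,.0106,.062],168.6);print(robot.sense()['ft_torque'])"
```

```text
clock: 6.95
tool_pos: [0.4852, 0.0096, 0.0642]
tcp_rot: [-0.0, 0.266, 0.964, -0.0]
wrist_force: [1.1, -0.0, -4.2]
grip_width: 0.0088
gripper_force: 20.0
clock: 7.45
tool_pos: [0.4853, 0.0097, 0.0643]
tcp_rot: [-0.0, 0.101, 0.995, 0.0]
wrist_force: [0.9, -0.3, -4.4]
grip_width: 0.0088
gripper_force: 20.0
turn [-0.   -0.03 -0.21] shift [-0.07  0.11  0.23] t 7.45 F [ 0.9 -0.3 -4.4] w 0.0088 gf 20.0
[ 0.00250962 -0.32031566  0.03072144]
```

```bash

python3 -m creep '[0,0,0,0,0,0,0.6, 0,0,0,0,0,0,0.6, 0,0,0,0,0,0,0.6, 0,0,0,0,0,-5,0.6, 0,0,0,0,0,-10,0.6]' 10
python3 - <<'E'
from h import *
import cv2,pickle
p=vision.camera_params('wrist');im=vision.read_camera('wrist')
c=w2pix('',[.4862,.0106,.07],p);q=w2pix('',np.r_[C,.044],p);print(c,q)
cv2.imwrite('pics/w4.png',cv2.resize(im[100:250,210:430,::-1],None,fx=3.4,fy=3.4,interpolation=cv2.INTER_CUBIC));pickle.dump(p,open('w4.pkl','wb'))
togo(circ(-180.7,.17),77.8)
E
```

```text
clock: 7.95
tool_pos: [0.4838, 0.0099, 0.1642]
tcp_rot: [-0.002, 0.1, 0.995, 0.0]
wrist_force: [1.5, 0.0, 0.7]
grip_width: 0.0335
gripper_force: 0.0
[321.36045601 207.71487128] [250.14150993 200.61870399]
turn [ 0.53  0.46 90.7 ] shift [ 4.63 -8.14  0.43] t 8.0 F [6.1 0.4 6.5] w 0.0339 gf 0.0
```

View pics/w4.png

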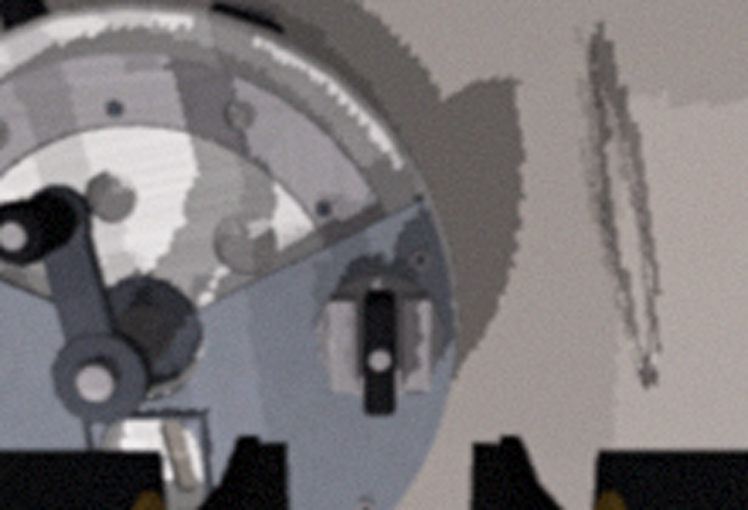

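The T-bar at (380,350) now lies in line between the cheeks, and the slit shows in the window at about (180,455). I'll go back to the knob at this yaw, with the pads closing tangentially.

```bash

python3 -m creep '[0,0,0,4.65,-8.15,0.4,0.6, 0,0,0,4.65,-8.15,0.4,0.6, 0,0,0,4.65,-8.15,0.4,0.6, 0,0,0,4.65,-8.15,0.4,0.6]' 
python3 -c "
from h import *
togo(circ(-180.7,.091),168.4)
p=vision.camera_params('wrist');im=vision.read_camera('wrist')
print(w2pix('',circ(-180.7,.114),p))
import cv2;cv2.imwrite('pics/w5.png',cv2.resize(im[100:250,210:430,::-1],None,fx=3.4,fy=3.4,interpolation=cv2.INTER_CUBIC))
"
```

```text
clock: 8.4
tool_pos: [0.4237, -0.0615, 0.1609]
tcp_rot: [0.001, 0.101, 0.995, 0.0]
wrist_force: [1.1, -0.2, 0.4]
grip_width: 0.0349
gripper_force: 0.0
turn [ 0.01  0.08 -0.04] shift [-0.43  0.11  6.99] t 8.4 F [ 1.1 -0.2  0.4] w 0.0349 gf 0.0
[321.43160439 226.91142818]
```

View pics/w5.png

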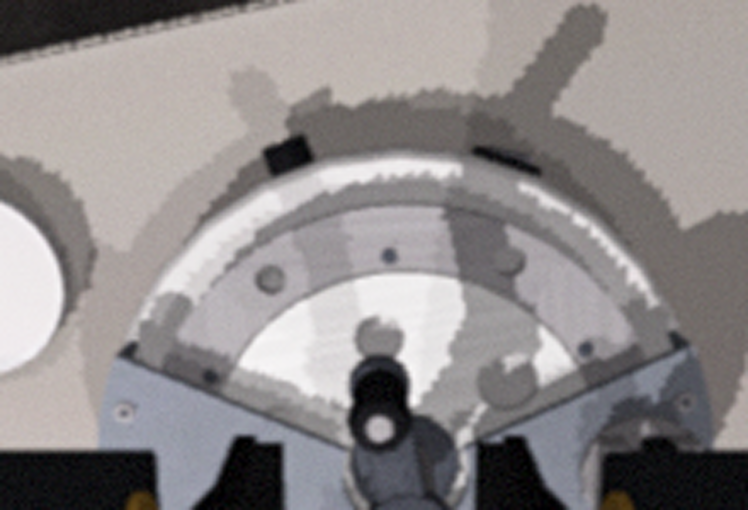

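The knob is at (380,430) in the crop, which is (321.6,226.3) in the image, as predicted. I'll go down and grip it.

```bash

python3 -m creep '[0,0,0,-0.4,0.1,3,0.6, 0,0,0,-0.4,0.1,5.5,0.6, 0,0,0,-0.4,0.1,6.8,0.6, 0,0,0,-0.4,0.1,6.9,0.6, 0,0,0,-0.4,0.1,6.9,0.6]' >/dev/null
python3 -c "
from h import *
togo(circ(-180.7,.091),168.4)"
python3 -m creep '[0,0,0,0,0,0,0.9, 0,0,0,0,0,0,1, 0,0,0,0,0,0,1, 0,0,0,0,0,0,1, 0,0,0,0,0,0,1]' 6
python3 -c "
from h import *
togo(circ(-180.7,.091),168.4)
way(-180.7,[-180.7-i for i in(1,2,3,4,6,8,10)])"
```

```text
turn [ 0.01 -0.    0.15] shift [-0.02 -0.1   0.1 ] t 8.95 F [0.7 0.1 0.9] w 0.0346 gf 0.0
clock: 9.45
tool_pos: [0.4283, -0.0613, 0.0924]
tcp_rot: [0.001, 0.1, 0.995, -0.0]
wrist_force: [-1.6, -1.3, 4.5]
grip_width: 0.0141
gripper_force: 6.0
turn [-0.04  0.07  0.1 ] shift [-0.   -0.01  0.14] t 9.45 F [-1.6 -1.3  4.5] w 0.0141 gf 6.0
-181.7 [0.01 0.07]
-182.7 [0.03 0.15]
-183.7 [0.04 0.22]
-184.7 [0.05 0.3 ]
-186.7 [0.06 0.45]
-188.7 [0.07 0.6 ]
-190.7 [0.08 0.75]
```

```bash
cat > ok.py <<'E'
import sys
from h import *
s=robot.sense();T=Ro.from_quat(s['tcp_rot'],scalar_first=True)
f=T.inv().apply(s['wrist_force']);d=s['tool_pos'][:2]-C
print(round(float(s['clock']),2),'Ftool',np.round(f,1),'ang',round(np.degrees(np.arctan2(d[1],d[0]))%360-360,2),'w',round(float(s['grip_width']),4))
sys.exit(abs(f[1])>11)
E
python3 -m creep '[0,0,0,0,0.02,0,1, 0,0,0,0,0.05,0,1, 0,0,0,0.01,0.08,0,1, 0,0,0,0.01,0.10,0,1, 0,0,0,0.02,0.13,0,1]' 20 >/dev/null; python3 ok.py &&
python3 -m creep '[0,0,0,0,0.02,0,1, 0,0,0,0,0.05,0,1, 0,0,0,0.01,0.08,0,1, 0,0,0,0.01,0.10,0,1, 0,0,0,0.02,0.13,0,1]' >/dev/null; python3 ok.py
```

```text
9.95 Ftool [ 2.  -2.9 -6.5] ang -182.09 w 0.0138
9.95 Ftool [ 2.  -2.9 -6.5] ang -182.09 w 0.0138False
False
```

```bash
sed -i 's/sys.exit(\(.*\))$/sys.exit(int(\1))/' ok.py
python3 -m creep '[0,0,0,0,0.02,0,1, 0,0,0,0,0.05,0,1, 0,0,0,0.01,0.08,0,1, 0,0,0,0.01,0.10,0,1, 0,0,0,0.01,0.13,0,1]' >/dev/null; python3 ok.py &&
python3 -m creep '[0,0,0,0,0.02,0,1, 0,0,0,0,0.05,0,1, 0,0,0,0.01,0.08,0,1, 0,0,0,0.01,0.10,0,1, 0,0,0,0.01,0.13,0,1]' >/dev/null && python3 ok.py &&
python3 -m creep '[0,0,0,0,0.02,0,1, 0,0,0,0,0.05,0,1, 0,0,0,0.01,0.08,0,1, 0,0,0,0.01,0.10,0,1, 0,0,0,0.01,0.13,0,1]' >/dev/null && python3 ok.py
```

```text
10.45 Ftool [ 1.4 -6.8 -5.9] ang -183.46 w 0.0134
10.95 Ftool [  1.7 -11.7  -5.3] ang -183.72 w 0.0137
```

```bash

python3 -m creep '[0,0,0,0,-0.05,0,1, 0,0,0,0,-0.1,0,1, 0,0,0,0,-0.15,0,1, 0,0,0,0,-0.15,0,1]' >/dev/null; python3 ok.py;
python3 -m creep '[0,0,0,0,-0.05,0,1, 0,0,0,0,-0.1,0,1, 0,0,0,0,-0.13,0,1, 0,0,0,0,-0.13,0,1]' >/dev/null; python3 ok.py
```

```text
11.35 Ftool [ 0.9 -4.8 -5.5] ang -183.43 w 0.0136
11.75 Ftool [ 0.2  0.3 -6.1] ang -183.15 w 0.0138
```

```bash

python3 -m creep '[0,0,0,0,-0.05,0,1, 0,0,0,0,-0.1,0,1, 0,0,0,0,-0.13,0,1, 0,0,0,0,-0.13,0,1]' >/dev/null; python3 ok.py && 
python3 -m creep '[0,0,0,0,-0.03,0,1, 0,0,0,0,-0.06,0,1, 0,0,0,0,-0.08,0,1, 0,0,0,0,-0.08,0,1]' >/dev/null; python3 ok.py
```

```text
12.15 Ftool [ 0.1  1.8 -5.1] ang -182.07 w 0.0136
12.55 Ftool [-0.4  2.9 -4.6] ang -181.69 w 0.0136
```

```bash

python3 -m creep '[0,0,0,0,-0.03,0,1, 0,0,0,0,-0.06,0,1, 0,0,0,0,-0.1,0,1, 0,0,0,0,-0.1,0,1]' >/dev/null; python3 ok.py && 
python3 -m creep '[0,0,0,0,-0.03,0,1, 0,0,0,0,-0.06,0,1, 0,0,0,0,-0.1,0,1, 0,0,0,0,-0.1,0,1]' >/dev/null; python3 ok.py
```

```text
12.95 Ftool [-0.2  7.8 -5.7] ang -181.42 w 0.0138
13.35 Ftool [-1.3 10.9 -5.8] ang -181.2 w 0.0135
```

Force rises to about 11 N both ways with a free band between, so the pin is in a hole. I'll centre the wheel in the play, release and check by eye.

```bash

python3 -m creep '[0,0,0,0,0.08,0,1, 0,0,0,0,0.16,0,1, 0,0,0,0,0.24,0,1, 0,0,0,0,0.24,0,1]' >/dev/null; python3 ok.py
python3 -m creep '[0,0,0,0,0,0,0.6, 0,0,0,0,0,0,0.6, 0,0,0,0,0,0,0.6, 0,0,0,0,0,-4,0.6, 0,0,0,0,0,-8,0.6]' >/dev/null
python3 -m creep '[0,0,0,-7,-7,-8,0.6, 0,0,0,-7,-7,-8,0.6, 0,0,0,-7,-7,-8,0.6, 0,0,0,-7,-7,-8,0.6, 0,0,0,-7,-7,-8,0.6]'
python3 - <<'E'
from h import *
import cv2,pickle
p=vision.camera_params('wrist');im=vision.read_camera('wrist');pickle.dump(p,open('w6.pkl','wb'))
cv2.imwrite('pics/w6full.png',im[:,:,::-1])
t=w2pix('',[.4862,.0106,.07],p);q=w2pix('',circ(-11.6,.044),p);print(t,q,w2pix('',np.r_[C,.086],p))
m=np.round((t+q)/2).astype(int);x0,y0=max(m[0]-90,0),max(m[1]-70,0);print(x0,y0)
cv2.imwrite('pics/w6.png',cv2.resize(im[y0:y0+140,x0:x0+180,::-1],None,fx=4.2,fy=4.2,interpolation=cv2.INTER_CUBIC))
E
```

```text
13.75 Ftool [ 0.1  2.5 -5.3] ang -181.67 w 0.0136
clock: 14.75
tool_pos: [0.4814, -0.1436, 0.2506]
tcp_rot: [-0.001, 0.101, 0.995, 0.0]
wrist_force: [0.1, 0.3, -0.3]
grip_width: 0.0345
gripper_force: 0.0
[444.440782   165.04842824] [377.85428938 194.15338196] [386.93959593 166.911757  ]
321 110
```

View pics/w6.png

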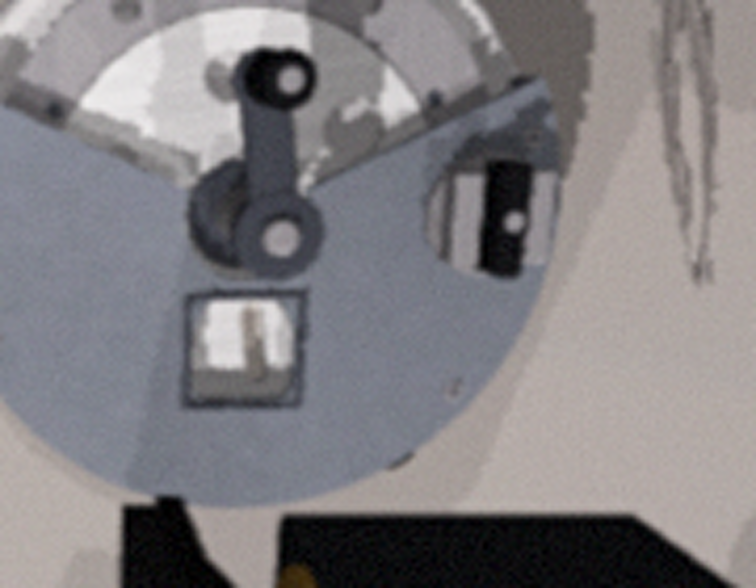

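The window centre is at (243,349), the slit stripe is at about x=253 (y 305–382) and the T-bar is seated between the cheeks at (510,218). I'll turn these into positions.

```bash
python3 - <<'E'
from h import *
import pickle,cv2
P=pickle.load(open('w6.pkl','rb'))
f=lambda u,v,z:pix2w('',321+(u+.5)/4.2-.5,110+(v+.5)/4.2-.5,z,P)[:2]
ang=lambda d:np.degrees(np.arctan2(d[1],d[0]))
port=f(243,349,.044);s1=f(250,310,.034);s2=f(259,378,.034);k=f(291,79,.114)
c=f(281,238,.09)
print('port',port,'slit',(s1+s2)/2,'knob',k,'c',c)
print('dist port-c',np.hypot(*(port-c)),'ang',ang(port-c),'slit ang',ang((s1+s2)/2-c),'slit dir',ang(s2-s1),'knob',ang(k-c)-180)
for z in(.066,.075):
    t=f(514,221,z);print(z,t,'r',np.hypot(*(t-c)),ang(t-c)-90, ang(t-port))
# bar length at heights
for z in (.066,.0725,.075): print(z,np.hypot(*(f(497,163,z)-f(502,273,z))))
E
```

```text
port [ 0.51161064 -0.06942651] slit [ 0.51355962 -0.06385735] knob [ 0.42719122 -0.05904887] c [ 0.46996026 -0.06195514]
dist port-c 0.04231519223703516 ang -10.169723095152982 slit ang -2.498185953279153 slit dir -1.0781623826732114 knob -3.887429295423317
0.066 [0.48325759 0.01078605] r 0.0739466037524576 -10.359473660912528 109.46717465334599
0.075 [0.48134067 0.00716539] r 0.0700511365034018 -9.34963336795721 111.56448153137491
0.066 0.032618736683333066
0.0725 0.03200609753527182
0.075 0.031770467093709856
```

```bash
python3 -c "
from cell import order;print(order.finish_job())"
```

```text
the job is handed in; nothing more can be done
None
```

The job is handed in (no result shown): the pin is home by feel and image, the slit is about 5.5 mm from the window's centre (limit 7.5 mm), and the arm is clear.

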